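# Set out a small cupboard door round its panel

## Robot

A 6-joint arm with a two-finger parallel gripper is mounted at the origin on the work surface. World frame = base frame: x ahead of the robot, y to its left, z up, the work surface at z = 0. Lengths are in m, angles in degrees, forces in N, time in s.
With the tool pointing down it reaches from about 0.25 to 0.8 m from the base axis. Payload 3.9 kg.
Tool frame: the origin (TCP) lies on the centre line of the jaws, within the pads' length; the fingertips stand 14 mm ahead of it and the grasp point (between the pads) lies 5 mm behind it; z points along the fingers, x is the direction in which the jaws open and shut, and the axes are right-handed (so a half turn about z gives the same grasp; the last joint's range is limited). The gripper opens to 85 mm and grips with 20 to 120 N. Pads are 22 mm wide; open, the fingers measure 114 mm over their backs; the gripper's body (76 mm by 85 mm) begins 54 mm behind the grasp point. The pads swing forward as they close: fully open they stand 13 mm farther back than shut.
Start: joints at [-68.297, 14.897, -7.913, 67.191, 0, 90], TCP at [0.194, -0.488, 0.245] pointing down, gripper open.
Joint ranges: [-159.42, 159.42], [-47.68, 98.78], [-73.54, 78.23], [-108.79, 121.32], [-90, 84.71], [-180, 180]. Speed limits (degrees/s): [147.25, 147.25, 180, 180, 180, 180].

## Interface

Orientations are given as [roll, pitch, yaw] about the fixed x, y, z axes, in that order (R = Rz(yaw) Ry(pitch) Rx(roll)).
In Python, from bench import sense, get_image, finish_job gives the robot as it stands.
- The arm moves only by the tool send_rows, never from a script. Its argument "rows" is a list of rows, each an object with "slide": the shift along the tool's x, y, z in cm, a list of three; "twist": the turn about the tool's z in rad; "jaw": the closure in counts, from 0 (fully open) to 255 (shut). In form: [{"slide": [x, y, z], "twist": twist, "jaw": jaw}, ...]. A call has 1 to 10 rows; each row shifts and turns the pose as measured when the row begins, along the tool's axes as they then stand; what a row does not reach is not made up. A row lasts 1/8 s, in which the tool goes at most 62.5 mm and 10.7 degrees, less where a joint would pass 70% of its speed; a pose out of reach is approached as far as the arm can. A call with a gripper value outside its range is refused whole. The fingers move at their own pace and stop on an object; "grip_force" is the grip in N (left out, the last holds). Time passes only in rows, so rows that do not move let the fingers close. It gives the time, the measured TCP pose, the force and the opening at its end, in the units of the state.
- sense(): the state, without advancing time (a new reading comes with each control period).
- get_image(name): name is "scene" or "top"; returns a dict with "image" (420x560x3 uint8, red, green, blue), "depth" (420x560 float32, m along the optical axis (not along the pixel's ray), 0 where there is no reading), "K" (3x3 intrinsics, pixels), "R" (3x3) and "t" (3): a world point X has camera coordinates R X + t. Camera axes: x right, y down, z forward; pixel columns grow to the right and rows downward; lengths in m; the calibration is good to about 2 mm. A picture is of the moment at which its call begins.
- finish_job(): hands the job in, once; it reports no verdict.
The state is a dict: "time": time; "qpos": joint angles; "joint_velocities": joint speeds; "effort": joint torques, N m; "tool_pos": TCP position; "tool_rot": TCP orientation; "ft_force": force on the tool from outside, world axes, zero at the start; "wrist_torque": the same for the moment, N m; "gripper_width": finger opening in m.
Only numpy, scipy, OpenCV 4.12 (cv2) and the standard library are available. Lean on these libraries where they do the work, as an engineer would, in place of code of your own. Each camera call takes 0.05 s, during which the arm holds its last target.

## Task

Set out the small cupboard door around its thin panel, ready for screwing: the rail with the hollow edge across the panel's arched end, hollow towards the arch; the straight rail across the square end; the stile with two round hinge bores along the panel's left side (looking down with the arched end at the top) and the plain stile along its right. Lay every piece flat and square to the panel with a gap of about 5 mm to the panel's edge, the rails centred between the stiles and the stiles' ends about level with the rails' outer edges. Do not disturb the sander, the glue bottle or the clamp.

Things in the scene. Friction and masses are not known exactly. Their poses are not given: they have to be found in the camera images.
- panel: thin loose plywood panel, 6 mm thick, flat on the bench (bench top: world z = 0): a 110 x 110 mm square, one end of which bulges 18 mm further in a shallow arch. Origin: centre of the underside of the square part. x points to the arched end (edges at x = -55, and +55 at the corners to +73 mm at the arch's middle), y to its left side (sides at y = -55 and 55 mm), z up.
- bored_stile: loose pale wooden bar, 212 x 42 x 22 mm (x, y, z), 0.14 kg, with two round 26 mm hinge bores, 12 mm deep, in its upper face 65 mm either side of the middle. Origin: centre of its underside. x along its length; either way round is the same.
- plain_stile: loose pale wooden bar, 212 x 42 x 22 mm (x, y, z), 0.14 kg, no holes. Origin: centre of its underside. x along its length; either way round is the same.
- arched_rail: loose short pale wooden rail, 110 mm long (y), 22 mm thick (z), 0.08 kg, four small screw slots in its top. Back edge (x = 21 mm) straight; the other edge is hollowed in an arc that matches the panel's arch: x = -21 mm at the middle, -39 mm at the ends, so 42 mm wide at the middle, 60 mm at the ends. Origin: on the underside, in the middle of the 42 mm waist.
- arched_rail_back (a point): middle of the arched rail's straight back edge, at its underside, 21 mm from the rail's origin along its x.
- straight_rail: loose short pale wooden rail, 42 x 110 x 22 mm (x, y, z), both edges straight, with four small pocket-screw slots in its upper face, 0.07 kg. Origin: centre of its underside. y along its length; either way round is the same.
- sander: bystander: blue and black random-orbit sander, 125 mm round pad, 132 mm high, dust box reaching 158 mm out along its x. Origin: centre of the pad's underside.
- glue_bottle: bystander: yellow glue bottle with an orange nozzle, 62 mm across, 192 mm high, standing. Origin: centre of its base.
- clamp: bystander: steel F-clamp with a dark wooden handle, lying flat, 325 mm along x and 110 mm along y, 32 mm high. Origin: on the bench under the middle of its bar (x along the bar, jaws reach to y = -92 mm).

How it is judged (in metres and radians):
At the end, for the whole second after the job is handed in: All lie flat, at rest, within 0.1 rad of square to the panel, each piece 0 to 13 mm from its edge: hollowed rail at the arch (back outward), straight rail at the square end, both centred within 12 mm; bored stile at +y, plain stile at -y, middles 9 mm (within 15) towards the arch from its origin (x of bored_stile in the frame of panel between -0.006 and 0.024 m and y of bored_stile in the frame of panel between 0.075 and 0.089 m and angle between the x axis of each of bored_stile, plain_stile, arched_rail, straight_rail and the x axis of panel, either way round below 0.1 rad and angle between each of bored_stile, plain_stile, arched_rail, straight_rail, panel's own z axis and vertical below 0.05 rad and height (world z) of bored_stile between -0.003 and 0.004 m and linear speed of each of bored_stile, plain_stile, arched_rail, straight_rail, panel below 0.01 m/s and x of plain_stile in the frame of panel between -0.006 and 0.024 m and y of plain_stile in the frame of panel between -0.089 and -0.075 m and height (world z) of plain_stile between -0.003 and 0.004 m and x of arched_rail in the frame of panel between 0.093 and 0.107 m and y of arched_rail in the frame of panel between -0.012 and 0.012 m and height (world z) of arched_rail between -0.003 and 0.004 m and x of straight_rail in the frame of panel between -0.089 and -0.075 m and y of straight_rail in the frame of panel between -0.012 and 0.012 m and height (world z) of straight_rail between -0.003 and 0.004 m and x of arched_rail_back in the frame of panel between 0.112 and 0.13 m and height (world z) of panel below 0.004 m); the robot touches nothing.
It fails at once if the sander is disturbed (moved more than 20 mm) (distance of sander from where it was at the start of the episode above 0.02 m).
It fails at once if the glue bottle is disturbed (moved more than 20 mm) (distance of glue_bottle from where it was at the start of the episode above 0.02 m).
It fails at once if the clamp is disturbed (moved more than 20 mm) (distance of clamp from where it was at the start of the episode above 0.02 m).
It also fails if it takes over 96 s, if anything falls off the work surface, if the arm or the gripper's body presses on something with over 40 N, if the wrist force passes 120 N, or if a joint passes its speed limit or range.

## Working session

There is one attempt and no reset: what is moved stays moved. The work goes in short steps, Python scripts to look and compute and a tool call to move; the robot and the scene stay as the last step left them, time stands still between calls to the robot, and variables do not carry over. Pictures are saved under pics/ and viewed, and the job is handed in when it is done.

Besides the shell and the picture viewer there is one more tool, called by a JSON object that holds its "op" and its "data". send_rows: Moves the arm, as the interface text tells. Its arguments: {"type":"object","properties":{"rows":{"type":"array","items":{"type":"object","properties":{"slide":{"type":"array","items":{"type":"number"}},"twist":{"type":"number"},"jaw":{"type":"number"}}}},"grip_force":{"type":"number"}},"required":["rows"]}

```bash
ls; mkdir -p pics; python3 - <<'E'
from bench import sense,get_image
import cv2,numpy as np
print(sense())
for n in("top","scene"):
    d=get_image(n); cv2.imwrite(f"pics/{n}0.png",d["image"][:,:,::-1]); np.savez(f"/tmp/{n}0.npz",**d); print(n,d["K"],d["R"],d["t"])
E
```

```text
pics
{'time': 0.0, 'qpos': array([-6.82973333e+01,  1.49343349e+01, -7.98651681e+00,  6.71902025e+01,
        1.27672082e-03,  9.00010437e+01]), 'joint_velocities': array([-0.03442281, -0.1000683 ,  0.06720667,  0.08024808,  0.06223882,
       -0.06501338]), 'effort': array([ 2.09320286e-03, -4.05672848e+01,  2.53923422e+01,  1.87677448e-02,
        3.57567399e-05, -1.54310548e-06]), 'tool_pos': array([ 0.19390166, -0.4871689 ,  0.24447267]), 'tool_rot': array([-1.79998725e+02,  1.11054226e-01, -6.82983770e+01]), 'ft_force': array([0.59628564, 0.38946389, 0.05067309]), 'wrist_torque': array([-0.00466181,  0.00026137, -0.04790796]), 'gripper_width': 0.085342757535076}
top [[379.58877224   0.         271.82655208]
 [  0.         379.58877224 207.30819391]
 [  0.           0.           1.        ]] [[ 0.00637867 -0.99981974  0.01788304]
 [-0.98337804 -0.00951692 -0.18132033]
 [ 0.18145784 -0.01642921 -0.98326148]] [-0.00860209  0.61486042  1.01011087]
scene [[391.83185524   0.         277.71002364]
 [  0.         391.83185524 209.23472098]
 [  0.           0.           1.        ]] [[ 0.72764616  0.68588521  0.00961934]
 [ 0.51878536 -0.54108957 -0.66187901]
 [-0.4487681   0.48660409 -0.74954896]] [-0.45553719 -0.2975773   1.3791222 ]
```

View pics/top0.png

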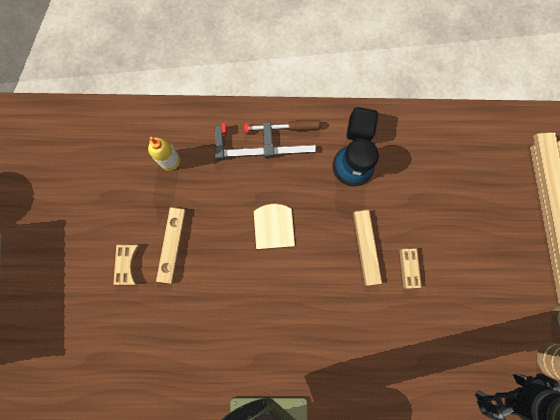

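View pics/scene0.png

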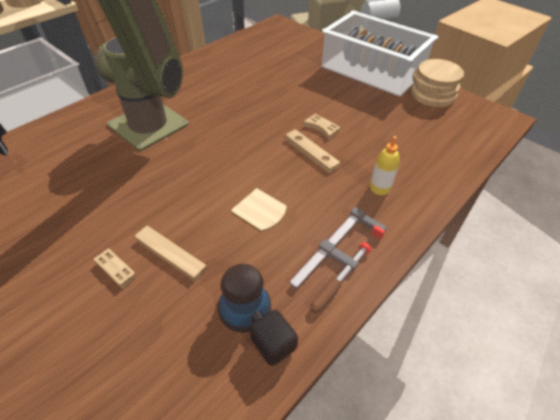

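```bash
cat > h.py <<'E'
import cv2,numpy as np
def ray(d,uv,z):
    uv=np.asarray(uv,float).reshape(-1,2)
    K,R,t=d["K"],d["R"],d["t"]
    dc=np.linalg.inv(K)@np.c_[uv,np.ones(len(uv))].T
    dw=(R.T@dc).T; c=-R.T@t
    s=(z-c[2])/dw[:,2]
    return c+dw*s[:,None]
def world(d):
    h,w=d["depth"].shape
    u,v=np.meshgrid(np.arange(w),np.arange(h))
    pc=np.linalg.inv(d["K"])@np.stack([u.ravel(),v.ravel(),np.ones(h*w)])*d["depth"].ravel()
    return ((pc.T-d["t"])@d["R"]).reshape(h,w,3)
def pale(d):
    hsv=cv2.cvtColor(d["image"],cv2.COLOR_RGB2HSV)
    return ((hsv[...,2]>150)&(hsv[...,1]>40)&(hsv[...,1]<150)).astype(np.uint8)
def pieces(d,xmin=0.2,xmax=0.72,ymax=.5):
    W=world(d); m=pale(d); X=W[...,0];Y=W[...,1]
    m&=((X>xmin)&(X<xmax)&(abs(Y)<ymax)).astype(np.uint8)
    n,l,st,c=cv2.connectedComponentsWithStats(m)
    out=[]
    for i in range(1,n):
        if st[i,4]<250: continue
        mm=(l==i).astype(np.uint8)
        zs=W[...,2][l==i]; z=np.percentile(zs,70)
        ztop=0.022 if z>0.013 else 0.006
        top=mm*(W[...,2]>ztop-0.007).astype(np.uint8) if ztop>.01 else mm
        cs,_=cv2.findContours(top,cv2.RETR_EXTERNAL,cv2.CHAIN_APPROX_NONE)
        cc=max(cs,key=cv2.contourArea)
        full=np.zeros_like(top); cv2.drawContours(full,[cc],-1,1,-1)
        v,u=np.nonzero(full)
        P=ray(d,np.c_[u,v],ztop)[:,:2]
        r=cv2.minAreaRect(P.astype(np.float32)*1000)
        out.append(dict(z=z,ztop=ztop,P=P,c=P.mean(0),r=r,uv=c[i],n=len(u),contour=cc))
    return out
E
python3 - <<'E'
from h import *
for n in("top0","scene0"):
    d=dict(np.load(f"/tmp/{n}.npz"))
    for p in pieces(d):
        print(n,p["uv"].round(),round(p["z"],4),p["n"],"cen",p["c"].round(4),"rect c,sz,ang",np.round(p["r"][0],1),np.round(p["r"][1],1),round(p["r"][2],1))
        print("   box",cv2.boxPoints(p["r"]).round(0).tolist())
E
```

```text
top0 [273. 226.] 0.0065 1648 cen [ 0.5682 -0.0092] rect c,sz,ang [571.8  -8.9] [131.3 113.2] 4.8
   box [[502.0, 42.0], [511.0, -71.0], [642.0, -60.0], [633.0, 53.0]]
top0 [170. 245.] 0.0225 1155 cen [0.509  0.2841] rect c,sz,ang [510.9 283.9] [ 43.6 211.7] 82.6
   box [[403.0, 276.0], [613.0, 249.0], [619.0, 292.0], [409.0, 319.0]]
top0 [367. 248.] 0.0221 1123 cen [ 0.5071 -0.2772] rect c,sz,ang [ 509.  -276.4] [211.5  44.4] 7.5
   box [[401.0, -268.0], [407.0, -312.0], [617.0, -285.0], [611.0, -241.0]]
top0 [123. 264.] 0.0222 708 cen [0.4541 0.4113] rect c,sz,ang [454.7 406.3] [108.4  59.5] 0.2
   box [[400.0, 436.0], [401.0, 376.0], [509.0, 377.0], [509.0, 436.0]]
top0 [410. 268.] 0.0216 605 cen [ 0.45   -0.3986] rect c,sz,ang [ 449.9 -398.4] [109.4  44.2] 2.8
   box [[394.0, -379.0], [396.0, -423.0], [506.0, -418.0], [503.0, -374.0]]
scene0 [225. 203.] 0.0014 30491 cen [ 0.4592 -0.0364] rect c,sz,ang [464.   -2.3] [521.2 995.6] 0.0
   box [[203.0, 495.0], [203.0, -500.0], [725.0, -500.0], [725.0, 495.0]]
scene0 [149. 306.] 0.0007 1773 cen [ 0.5931 -0.3988] rect c,sz,ang [ 591.9 -411. ] [ 88.  181.6] 6.6
   box [[538.0, -326.0], [559.0, -506.0], [646.0, -496.0], [625.0, -316.0]]
scene0 [178. 326.] 0.0006 2382 cen [ 0.6837 -0.3861] rect c,sz,ang [ 684.7 -385.8] [ 86.2 229.8] 7.0
   box [[628.0, -277.0], [656.0, -505.0], [741.0, -495.0], [713.0, -267.0]]
```

```bash
cat > go.py <<'E'
# usage: go.py x y z yawdeg : remaining shift in tool axes (cm) with current yaw, and after-twist yaw, twist rad
import sys,numpy as np
from scipy.spatial.transform import Rotation as Ro
from bench import sense
x,y,z,yaw=map(float,sys.argv[1:5]); s=sense()
R=Ro.from_euler("xyz",s["tool_rot"],degrees=True).as_matrix()
dw=np.array([x,y,z])-s["tool_pos"]
dy=(yaw-s["tool_rot"][2]+180)%360-180
R2=Ro.from_euler("xyz",[180,0,yaw],degrees=True).as_matrix()
print("pos",s["tool_pos"].round(4),"rot",s["tool_rot"].round(2),"w",round(s["gripper_width"],4),"t",round(s["time"],2),"F",s["ft_force"].round(1),"q6",s["qpos"][5].round(0))
print("slide cm now",(R.T@dw*100).round(2),"after twist",(R2.T@dw*100).round(2),"twist rad",round(-np.radians(dy),3))
E
python3 go.py .508 -.277 .12 -82.7
```

```text
pos [ 0.1939 -0.4872  0.2446] rot [-1.80e+02  1.00e-01 -6.83e+01] w 0.0853 t 0.1 F [ 1.7 -0.1 -0.9] q6 90.0
slide cm now [ -7.9  -36.95  12.47] after twist [-16.86 -33.82  12.46] twist rad 0.251
```

{"op": "send_rows", "data": {"rows": [{"slide": [0,0,0],"twist": 0.125,"jaw": 0},{"slide": [0,0,0],"twist": 0.125,"jaw": 0},{"slide": [-2.1,-4.2,1.5],"twist": 0,"jaw": 0},{"slide": [-2.1,-4.2,1.5],"twist": 0,"jaw": 0},{"slide": [-2.1,-4.2,1.5],"twist": 0,"jaw": 0},{"slide": [-2.1,-4.2,1.5],"twist": 0,"jaw": 0},{"slide": [-2.1,-4.2,1.5],"twist": 0,"jaw": 0},{"slide": [-2.1,-4.2,1.5],"twist": 0,"jaw": 0},{"slide": [-2.1,-4.2,1.5],"twist": 0,"jaw": 0},{"slide": [-2.1,-4.2,1.5],"twist": 0,"jaw": 0}], "grip_force": 40}}

```text
time: 1.35
tool_pos: [0.5134, -0.276, 0.118]
tool_rot: [179.8, 0.2, -83.6]
ft_force: [1.1, -0.6, 1.1]
gripper_width: 0.0853
```

```bash
python3 go.py .508 -.277 .07 -82.7
```

```text
pos [ 0.5134 -0.276   0.118 ] rot [179.8    0.2  -83.58] w 0.0853 t 1.35 F [ 1.1 -0.6  1.1] q6 145.0
slide cm now [0.06 0.53 4.8 ] after twist [0.04 0.55 4.8 ] twist rad -0.015
```

{"op": "send_rows", "data": {"rows": [{"slide": [0,0.5,2.5],"twist": -0.015,"jaw": 0},{"slide": [0,0,2.3],"twist": 0,"jaw": 0},{"slide": [0,0,2.0],"twist": 0,"jaw": 0},{"slide": [0,0,2.0],"twist": 0,"jaw": 0}]}}

```text
time: 1.85
tool_pos: [0.5114, -0.2727, 0.0256]
tool_rot: [179.8, 0.3, -82.3]
ft_force: [-0.5, -0.3, -0.1]
gripper_width: 0.0856
```

```bash
python3 go.py .508 -.277 .021 -82.7
```

```text
pos [ 0.5114 -0.2727  0.0256] rot [179.79   0.26 -82.27] w 0.0856 t 1.85 F [-0.5 -0.3 -0.1] q6 144.0
slide cm now [0.38 0.39 0.46] after twist [0.38 0.39 0.46] twist rad 0.007
```

{"op": "send_rows", "data": {"rows": [{"slide": [0.4,0.4,0.45],"twist": 0,"jaw": 0},{"slide": [0,0,0],"twist": 0,"jaw": 0}]}}

```text
time: 2.1
tool_pos: [0.506, -0.2766, 0.0192]
tool_rot: [179.6, 0.4, -82.3]
ft_force: [-0.5, 0.1, 0.4]
gripper_width: 0.0852
```

```bash
python3 go.py .508 -.277 .021 -82.7;python3 - <<'E'
from bench import get_image
import cv2
d=get_image("scene"); cv2.imwrite("pics/s1.png",cv2.resize(d["image"][170:310,60:260,::-1],None,fx=4,fy=4,interpolation=cv2.INTER_CUBIC))
E
```

```text
pos [ 0.506  -0.2766  0.0192] rot [179.57   0.41 -82.27] w 0.0852 t 2.1 F [-0.5  0.1  0.4] q6 144.0
slide cm now [ 0.07 -0.19 -0.18] after twist [ 0.07 -0.19 -0.18] twist rad 0.008
```

View pics/s1.png

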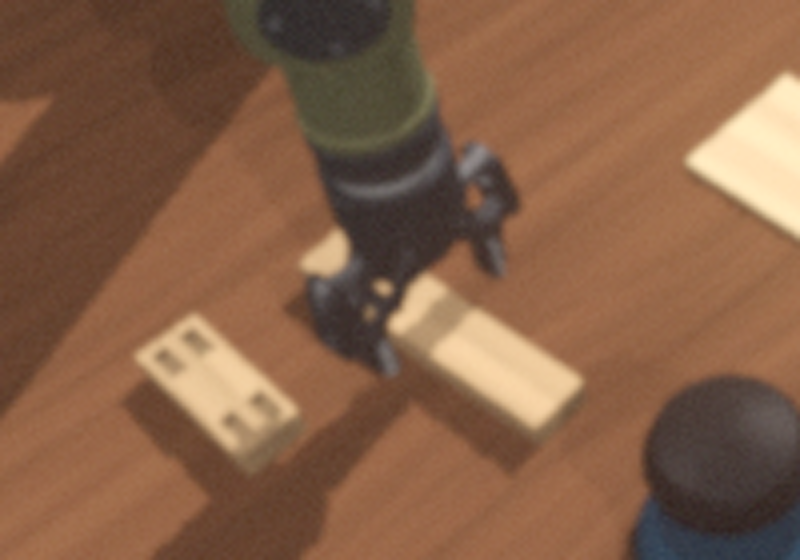

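The fingers straddle the plain stile, with the near fingertip at about crop pixel (385,370). They clear the straight rail at about (220,390). Closing.

{"op": "send_rows", "data": {"rows": [{"slide": [0,0,-0.2],"twist": 0,"jaw": 255},{"slide": [0,0,0],"twist": 0,"jaw": 255},{"slide": [0,0,0],"twist": 0,"jaw": 255},{"slide": [0,0,0],"twist": 0,"jaw": 255},{"slide": [0,0,0],"twist": 0,"jaw": 255},{"slide": [0,0,0],"twist": 0,"jaw": 255},{"slide": [0,0,0],"twist": 0,"jaw": 255}]}}

```text
time: 3.02
tool_pos: [0.5077, -0.2774, 0.024]
tool_rot: [179.8, 0.3, -82.3]
ft_force: [0.6, 0.6, 0.2]
gripper_width: 0.0404
```

```bash
python3 go.py .508 -.277 .08 -85.2
python3 - <<'E'
import numpy as np
o=np.array([.5635,-.0095]);a=np.radians(4.8);R=np.array([[np.cos(a),-np.sin(a)],[np.sin(a),np.cos(a)]])
for n,p in dict(b=(.009,.082),p=(.009,-.082),a=(.1,0),s=(-.082,0)).items(): print(n,(o+R@p).round(4))
E
```

```text
pos [ 0.5077 -0.2774  0.024 ] rot [179.79   0.26 -82.27] w 0.0404 t 3.02 F [0.6 0.6 0.2] q6 144.0
slide cm now [-0.06 -0.01 -5.6 ] after twist [-0.04 -0.03 -5.6 ] twist rad 0.051
b [0.5656 0.073 ]
p [ 0.5793 -0.0905]
a [ 0.6631 -0.0011]
s [ 0.4818 -0.0164]
```

{"op": "send_rows", "data": {"rows": [{"slide": [0,0,-2.5],"twist": 0,"jaw": 255},{"slide": [0,0,-2.5],"twist": 0.05,"jaw": 255},{"slide": [-3,-1.45,0],"twist": 0,"jaw": 255},{"slide": [-3,-1.45,0],"twist": 0,"jaw": 255},{"slide": [-3,-1.45,0],"twist": 0,"jaw": 255},{"slide": [-3,-1.45,0],"twist": 0,"jaw": 255},{"slide": [-3,-1.45,0],"twist": 0,"jaw": 255},{"slide": [-3,-1.45,0],"twist": 0,"jaw": 255},{"slide": [0,0,0],"twist": 0,"jaw": 255}]}}

```text
time: 4.15
tool_pos: [0.5801, -0.0848, 0.0734]
tool_rot: [179.6, 0.5, -85.3]
ft_force: [-0.9, -0.8, -2.4]
gripper_width: 0.0406
```

```bash
python3 go.py .5793 -.0905 .04 -85.2
```

```text
pos [ 0.5801 -0.0848  0.0734] rot [179.55   0.46 -85.35] w 0.0406 t 4.15 F [-0.9 -0.8 -2.4] q6 167.0
slide cm now [0.59 0.1  3.33] after twist [0.56 0.13 3.34] twist rad -0.003
```

{"op": "send_rows", "data": {"rows": [{"slide": [0.55,0.1,0],"twist": 0,"jaw": 255},{"slide": [0,0,0],"twist": 0,"jaw": 255},{"slide": [0,0,1.5],"twist": 0,"jaw": 255},{"slide": [0,0,1.5],"twist": 0,"jaw": 255},{"slide": [0,0,0],"twist": 0,"jaw": 255}]}}

```text
time: 4.78
tool_pos: [0.5768, -0.093, 0.04]
tool_rot: [179.3, 0.4, -85.6]
ft_force: [-1.3, -1.1, -1.2]
gripper_width: 0.0405
```

```bash
python3 go.py .5793 -.0905 .025 -85.2;python3 - <<'E'
from bench import get_image
import cv2,numpy as np
from h import *
d=get_image("scene"); a=d["image"][150:290,180:330,::-1]
e=get_image("top"); b=e["image"][150:290,220:370,::-1]
cv2.imwrite("pics/s2.png",cv2.resize(np.hstack([a,b]),None,fx=2.6,fy=2.6,interpolation=cv2.INTER_CUBIC))
E
```

```text
pos [ 0.5768 -0.093   0.04  ] rot [179.35   0.45 -85.55] w 0.0405 t 4.78 F [-1.3 -1.1 -1.2] q6 166.0
slide cm now [-0.22 -0.29  1.5 ] after twist [-0.23 -0.27  1.5 ] twist rad -0.006
```

View pics/s2.png

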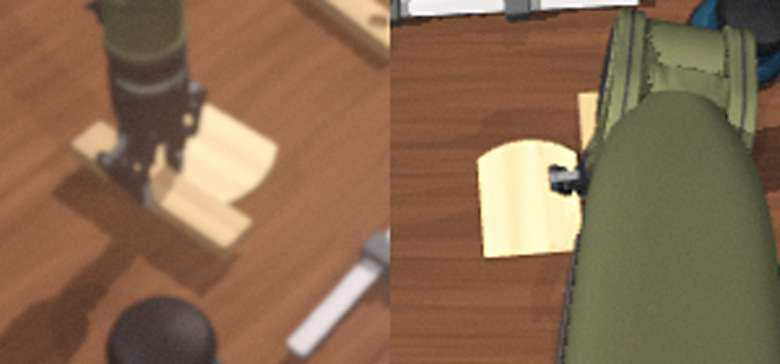

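The stile hangs level beside the panel (scene half at about (160,190)), and one finger is above the panel (top half at about (570,180)). Lowering.

{"op": "send_rows", "data": {"rows": [{"slide": [-0.2,-0.25,0.5],"twist": 0,"jaw": 255},{"slide": [0,0,0.4],"twist": 0,"jaw": 255}]}}

```text
time: 5.12
tool_pos: [0.5814, -0.0907, 0.0327]
tool_rot: [179.6, 0.4, -85.5]
ft_force: [-0.2, 0.6, -1.8]
gripper_width: 0.0406
```

```bash
python3 go.py .5793 -.0905 .024 -85.2
```

```text
pos [ 0.5814 -0.0907  0.0327] rot [179.6    0.39 -85.53] w 0.0406 t 5.12 F [-0.2  0.6 -1.8] q6 167.0
slide cm now [-0.03  0.2   0.87] after twist [-0.04  0.21  0.87] twist rad -0.006
```

{"op": "send_rows", "data": {"rows": [{"slide": [0,0.1,0.5],"twist": 0,"jaw": 255},{"slide": [0,0,0.3],"twist": 0,"jaw": 255},{"slide": [0,0,0.1],"twist": 0,"jaw": 255}]}}

```text
time: 5.5
tool_pos: [0.5805, -0.0906, 0.0239]
tool_rot: [179.6, 0.4, -85.5]
ft_force: [-3.0, 1.4, 10.5]
gripper_width: 0.0406
```

```bash
python3 go.py .5793 -.0905 .024 -85.2
```

```text
pos [ 0.5805 -0.0906  0.0239] rot [179.63   0.38 -85.51] w 0.0406 t 5.5 F [-3.   1.4 10.5] q6 166.0
slide cm now [-0.02  0.12 -0.01] after twist [-0.02  0.12 -0.01] twist rad -0.005
```

{"op": "send_rows", "data": {"rows": [{"slide": [0,0,-0.05],"twist": 0,"jaw": 60},{"slide": [0,0,0],"twist": 0,"jaw": 60},{"slide": [0,0,0],"twist": 0,"jaw": 60},{"slide": [0,0,-1.5],"twist": 0,"jaw": 60},{"slide": [0,0,-3],"twist": 0,"jaw": 0},{"slide": [0,0,-3],"twist": 0,"jaw": 0},{"slide": [0,0,-2],"twist": 0,"jaw": 0}]}}

```text
time: 6.38
tool_pos: [0.5809, -0.0912, 0.124]
tool_rot: [179.6, 0.4, -85.5]
ft_force: [0.3, 0.2, -0.5]
gripper_width: 0.0853
```

```bash
python3 go.py .450 -.3985 .09 -87.2
```

```text
pos [ 0.5809 -0.0912  0.124 ] rot [179.61   0.38 -85.52] w 0.0853 t 6.38 F [ 0.3  0.2 -0.5] q6 166.0
slide cm now [29.63 15.43  3.31] after twist [30.05 14.58  3.4 ] twist rad 0.029
```

{"op": "send_rows", "data": {"rows": [{"slide": [0,0,0],"twist": 0.03,"jaw": 0},{"slide": [5,2.4,0.4],"twist": 0,"jaw": 0},{"slide": [5,2.4,0.4],"twist": 0,"jaw": 0},{"slide": [5,2.4,0.4],"twist": 0,"jaw": 0},{"slide": [5,2.4,0.4],"twist": 0,"jaw": 0},{"slide": [5,2.4,0.4],"twist": 0,"jaw": 0},{"slide": [4.5,2.2,0.4],"twist": 0,"jaw": 0},{"slide": [0,0,0],"twist": 0,"jaw": 0}]}}

```text
time: 7.38
tool_pos: [0.4509, -0.3998, 0.0972]
tool_rot: [179.9, 0.4, -87.5]
ft_force: [0.5, 0.2, 0.1]
gripper_width: 0.0854
```

```bash
python3 go.py .450 -.3985 .05 -87.2;python3 - <<'E'
from bench import get_image
from h import *
d=get_image("top"); 
cv2.imwrite("pics/t3.png",cv2.resize(d["image"][140:310,90:450,::-1],None,fx=2.2,fy=2.2,interpolation=cv2.INTER_CUBIC))
for p in pieces(d): print(p["uv"].round(),round(p["z"],4),p["n"],p["c"].round(4),np.round(p["r"][0],1),np.round(p["r"][1],1),round(p["r"][2],1))
E
```

```text
pos [ 0.4509 -0.3998  0.0972] rot [179.9    0.4  -87.53] w 0.0854 t 7.38 F [0.5 0.2 0.1] q6 136.0
slide cm now [-0.1   0.07  4.72] after twist [-0.14  0.08  4.72] twist rad -0.006
[285. 224.] 0.02 1071 [ 0.5798 -0.0879] [581.6 -87.8] [212.   42.6] 4.5
[170. 245.] 0.0223 1156 [0.5089 0.2841] [510.9 283.8] [ 44.1 211.7] 82.4
[123. 264.] 0.0223 712 [0.4541 0.4111] [454.7 406.3] [108.4  59.5] 0.2
[411. 280.] 0.0215 240 [ 0.417  -0.3997] [ 417.8 -400.1] [44.2 44.4] 4.1
```

View pics/t3.png

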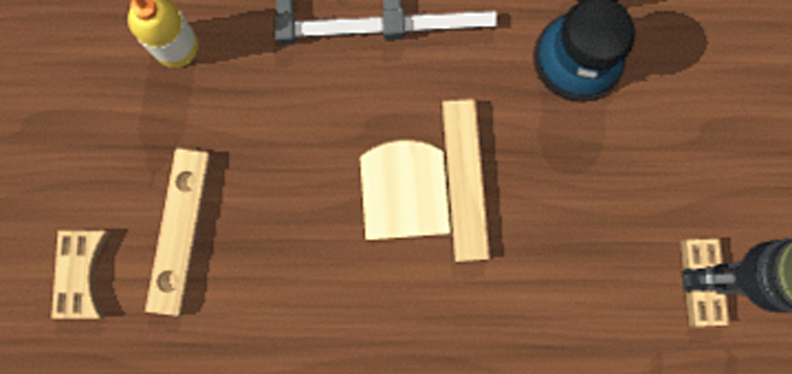

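```bash
cat > chk.py <<'E'
from bench import get_image
from h import *
import sys
d=get_image("top"); W=world(d); m=pale(d)
X,Y,Z=W[...,0],W[...,1],W[...,2]
def fit(sel,z):
    n,l,st,c=cv2.connectedComponentsWithStats(sel.astype(np.uint8),connectivity=4)
    for i in range(1,n):
        if st[i,4]<200: continue
        cs,_=cv2.findContours((l==i).astype(np.uint8),cv2.RETR_EXTERNAL,cv2.CHAIN_APPROX_NONE)
        cc=max(cs,key=cv2.contourArea); full=np.zeros(sel.shape,np.uint8); cv2.drawContours(full,[cc],-1,1,-1)
        v,u=np.nonzero(full); P=ray(d,np.c_[u,v],z)[:,:2]
        r=cv2.minAreaRect((P*1000).astype(np.float32)); bp=cv2.boxPoints(r)
        yield c[i],len(u),P.mean(0),r
reg=(m>0)&(X>.3)&(X<.74)&(abs(Y)<.47)
pan=max(fit(reg&(Z>.002)&(Z<.0115),.006),key=lambda t:t[1])
def ang(r):  # angle mod 90 in (-45,45]
    return (r[2]+45)%90-45
a=np.radians(ang(pan[3])); c=np.array(pan[3][0])/1000
ex=np.array([np.cos(a),np.sin(a)]); ey=np.array([-np.sin(a),np.cos(a)])
o=c-.009*ex
print("panel o",o.round(4),"deg",np.degrees(a).round(2),"size",np.round(pan[3][1],1))
for uv,n,cen,r in fit(reg&(Z>.0135)&(Z<.03),.022):
    q=np.array(r[0])/1000-o; k=cen-o
    print("px",uv.round(),n,"rect c in panel",(q@ex).round(4),(q@ey).round(4),"centroid",(k@ex).round(4),(k@ey).round(4),"relang",round((ang(r)-np.degrees(a)),1),"size",np.round(r[1],1),"world",np.round(r[0],1),cen.round(4))
if len(sys.argv)>1:
    cv2.imwrite(sys.argv[1],cv2.resize(d["image"][140:310,90:450,::-1],None,fx=2.2,fy=2.2,interpolation=cv2.INTER_CUBIC))
E
python3 chk.py;python3 go.py .450 -.3985 .05 -87.2
```

```text
panel o [ 0.562  -0.0089] deg 5.23 size [129.1 109.9]
px [301. 222.] 1074 rect c in panel 0.0123 -0.0803 centroid 0.0105 -0.0803 relang -0.8 size [212.   42.7] world [581.6 -87.7] [ 0.5798 -0.0879]
px [170. 245.] 1156 rect c in panel -0.0243 0.2962 centroid -0.0261 0.2966 relang -12.7 size [ 43.8 211.7] world [510.9 283.9] [0.509  0.2841]
px [123. 265.] 713 rect c in panel -0.069 0.4232 centroid -0.0692 0.4281 relang -5.0 size [108.4  59.5] world [454.7 406.3] [0.4541 0.4111]
pos [ 0.4521 -0.3969  0.0974] rot [179.91   0.49 -87.29] w 0.0856 t 7.47 F [-0.7  0.7 -0.4] q6 136.0
slide cm now [0.19 0.2  4.74] after twist [0.15 0.21 4.74] twist rad -0.002
```

{"op": "send_rows", "data": {"rows": [{"slide": [0.15,0.2,2.4],"twist": 0,"jaw": 0},{"slide": [0,0,2.4],"twist": 0,"jaw": 0},{"slide": [0,0,1.4],"twist": 0,"jaw": 0},{"slide": [0,0,0],"twist": 0,"jaw": 0}]}}

```text
time: 7.98
tool_pos: [0.4526, -0.3928, 0.0341]
tool_rot: [179.9, 0.6, -87.0]
ft_force: [0.1, 1.2, 1.2]
gripper_width: 0.0852
```

```bash
python3 go.py .450 -.3985 .023 -87.2
```

```text
pos [ 0.4526 -0.3928  0.0341] rot [179.94   0.59 -86.96] w 0.0852 t 7.97 F [0.1 1.2 1.2] q6 136.0
slide cm now [0.57 0.29 1.11] after twist [0.56 0.29 1.11] twist rad 0.004
```

{"op": "send_rows", "data": {"rows": [{"slide": [0.5,0.25,0.5],"twist": 0,"jaw": 0},{"slide": [0,0,0.5],"twist": 0,"jaw": 0}]}}

```text
time: 8.22
tool_pos: [0.4518, -0.3983, 0.0253]
tool_rot: [-179.9, 0.5, -86.9]
ft_force: [0.3, 0.2, 0.4]
gripper_width: 0.0854
```

```bash
python3 go.py .450 -.3985 .023 -87.2
```

```text
pos [ 0.4518 -0.3983  0.0253] rot [-179.93    0.46  -86.89] w 0.0854 t 8.22 F [0.3 0.2 0.4] q6 135.0
slide cm now [0.01 0.18 0.23] after twist [0.01 0.18 0.23] twist rad 0.005
```

{"op": "send_rows", "data": {"rows": [{"slide": [0,0.15,0.2],"twist": 0,"jaw": 255},{"slide": [0,0,0],"twist": 0,"jaw": 255},{"slide": [0,0,0],"twist": 0,"jaw": 255},{"slide": [0,0,0],"twist": 0,"jaw": 255},{"slide": [0,0,0],"twist": 0,"jaw": 255},{"slide": [0,0,0],"twist": 0,"jaw": 255}]}}

```text
time: 8.98
tool_pos: [0.4505, -0.3991, 0.024]
tool_rot: [-179.9, 0.4, -86.9]
ft_force: [0.8, 0.0, -0.4]
gripper_width: 0.0408
```

```bash
python3 go.py .450 -.3985 .09 -87.2
```

```text
pos [ 0.4505 -0.3991  0.024 ] rot [-179.86    0.4   -86.93] w 0.0408 t 8.97 F [ 0.8  0.  -0.4] q6 135.0
slide cm now [-0.11  0.03 -6.6 ] after twist [-0.06  0.04 -6.6 ] twist rad 0.005
```

{"op": "send_rows", "data": {"rows": [{"slide": [0,0,-4],"twist": 0,"jaw": 255},{"slide": [0,0,-3],"twist": -0.17,"jaw": 255},{"slide": [0,0,0],"twist": -0.17,"jaw": 255},{"slide": [0,0,0],"twist": -0.17,"jaw": 255},{"slide": [0,0,0],"twist": -0.17,"jaw": 255},{"slide": [0,0,0],"twist": -0.17,"jaw": 255},{"slide": [0,0,0],"twist": -0.17,"jaw": 255},{"slide": [0,0,0],"twist": -0.17,"jaw": 255},{"slide": [0,0,0],"twist": -0.17,"jaw": 255},{"slide": [0,0,0],"twist": -0.17,"jaw": 255}]}}

```text
time: 10.22
tool_pos: [0.449, -0.3978, 0.0944]
tool_rot: [-179.4, 0.0, 3.7]
ft_force: [-0.2, 0.3, -1.0]
gripper_width: 0.0412
```

```bash
python3 go.py .4805 -.018 .09 5
```

```text
pos [ 0.449  -0.3978  0.0944] rot [-1.7938e+02  3.0000e-02  3.6800e+00] w 0.0412 t 10.22 F [-0.2  0.3 -1. ] q6 45.0
slide cm now [  5.58 -37.69   0.85] after twist [  6.45 -37.56   0.44] twist rad -0.023
```

{"op": "send_rows", "data": {"rows": [{"slide": [0,0,0],"twist": -0.023,"jaw": 255},{"slide": [0.8,-4.6,0],"twist": 0,"jaw": 255},{"slide": [0.8,-4.6,0],"twist": 0,"jaw": 255},{"slide": [0.8,-4.6,0],"twist": 0,"jaw": 255},{"slide": [0.8,-4.6,0],"twist": 0,"jaw": 255},{"slide": [0.8,-4.6,0],"twist": 0,"jaw": 255},{"slide": [0.8,-4.6,0],"twist": 0,"jaw": 255},{"slide": [0.8,-4.6,0],"twist": 0,"jaw": 255},{"slide": [0.8,-4.6,0],"twist": 0,"jaw": 255}]}}

```text
time: 11.35
tool_pos: [0.487, -0.019, 0.0983]
tool_rot: [-179.5, -0.2, 3.4]
ft_force: [0.3, 0.2, -1.1]
gripper_width: 0.0409
```

```bash
python3 go.py .4805 -.018 .05 5
```

```text
pos [ 0.487  -0.019   0.0983] rot [-179.49   -0.24    3.44] w 0.0409 t 11.35 F [ 0.3  0.2 -1.1] q6 84.0
slide cm now [-0.67 -0.1   4.82] after twist [-0.64 -0.16  4.83] twist rad -0.027
```

{"op": "send_rows", "data": {"rows": [{"slide": [-0.6,-0.15,0],"twist": -0.027,"jaw": 255},{"slide": [0,0,2],"twist": 0,"jaw": 255},{"slide": [0,0,1.8],"twist": 0,"jaw": 255},{"slide": [0,0,0],"twist": 0,"jaw": 255}]}}

```text
time: 11.85
tool_pos: [0.4806, -0.0161, 0.0601]
tool_rot: [-179.6, -0.3, 5.0]
ft_force: [-1.1, -0.0, -0.3]
gripper_width: 0.0411
```

```bash
python3 go.py .4805 -.018 .024 5
```

```text
pos [ 0.4806 -0.0161  0.0601] rot [-179.57   -0.29    5.02] w 0.0411 t 11.85 F [-1.1 -0.  -0.3] q6 83.0
slide cm now [-0.04  0.22  3.61] after twist [-0.03  0.19  3.61] twist rad 0.0
```

{"op": "send_rows", "data": {"rows": [{"slide": [0,0.1,1.6],"twist": 0,"jaw": 255},{"slide": [0,0,1.2],"twist": 0,"jaw": 255},{"slide": [0,0,0.2],"twist": 0,"jaw": 255}]}}

```text
time: 12.22
tool_pos: [0.4819, -0.0188, 0.031]
tool_rot: [-179.6, -0.4, 4.8]
ft_force: [0.3, 0.7, -0.4]
gripper_width: 0.0408
```

```bash
python3 go.py .4805 -.018 .024 5; python3 chk.py pics/t4.png
```

```text
pos [ 0.4819 -0.0188  0.031 ] rot [-179.63   -0.43    4.78] w 0.0408 t 12.22 F [ 0.3  0.7 -0.4] q6 83.0
slide cm now [-0.14 -0.08  0.7 ] after twist [-0.13 -0.09  0.7 ] twist rad -0.004
panel o [0.5872 0.0029] deg 33.5 size [ 79.  127.6]
px [299. 202.] 477 rect c in panel -0.0044 -0.1003 centroid -0.0042 -0.1 relang -29.2 size [97.2 42.7] world [638.9 -83.1] [ 0.6389 -0.0829]
px [170. 245.] 1159 rect c in panel 0.0912 0.2762 centroid 0.0901 0.2775 relang -40.9 size [ 44.1 211.7] world [510.8 283.6] [0.5092 0.284 ]
px [124. 265.] 716 rect c in panel 0.1122 0.4095 centroid 0.1143 0.4138 relang -33.3 size [108.4  59.5] world [454.7 406.3] [0.4541 0.411 ]
```

View pics/t4.png

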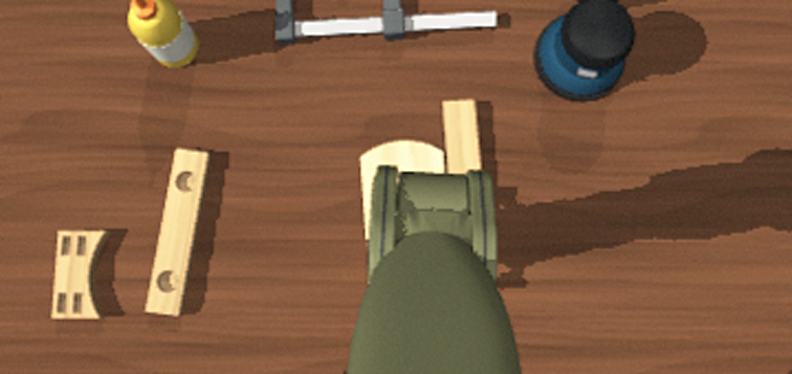

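The arm hides the straight rail in the top view (about (430,260)), so the panel fit from this frame is meaningless. I'll lower by the tool readings and check after release.

{"op": "send_rows", "data": {"rows": [{"slide": [-0.1,-0.05,0.4],"twist": 0,"jaw": 255},{"slide": [0,0,0.3],"twist": 0,"jaw": 255},{"slide": [0,0,0.1],"twist": 0,"jaw": 255}]}}

```text
time: 12.65
tool_pos: [0.482, -0.0183, 0.0242]
tool_rot: [-179.6, -0.6, 4.8]
ft_force: [-2.5, 0.4, 11.2]
gripper_width: 0.0408
```

```bash
python3 go.py .4805 -.018 .024 5
```

```text
pos [ 0.482  -0.0183  0.0242] rot [-179.65   -0.57    4.77] w 0.0408 t 12.65 F [-2.5  0.4 11.2] q6 83.0
slide cm now [-0.14 -0.05  0.02] after twist [-0.14 -0.05  0.02] twist rad -0.004
```

{"op": "send_rows", "data": {"rows": [{"slide": [0,0,-0.05],"twist": 0,"jaw": 60},{"slide": [0,0,0],"twist": 0,"jaw": 60},{"slide": [0,0,0],"twist": 0,"jaw": 60},{"slide": [0,0,-1.5],"twist": 0,"jaw": 60},{"slide": [0,0,-3],"twist": 0,"jaw": 0},{"slide": [0,0,-3],"twist": -0.17,"jaw": 0},{"slide": [0,0,0],"twist": -0.17,"jaw": 0},{"slide": [0,0,0],"twist": -0.17,"jaw": 0},{"slide": [0,0,0],"twist": -0.17,"jaw": 0},{"slide": [0,0,0],"twist": -0.17,"jaw": 0}]}}

```text
time: 13.9
tool_pos: [0.4819, -0.0187, 0.1027]
tool_rot: [179.7, -0.7, 55.1]
ft_force: [0.8, -0.1, 0.3]
gripper_width: 0.0854
```

{"op": "send_rows", "data": {"rows": [{"slide": [0,0,0],"twist": -0.17,"jaw": 0},{"slide": [0,0,0],"twist": -0.17,"jaw": 0},{"slide": [0,0,0],"twist": -0.17,"jaw": 0}]}}

```text
time: 14.28
tool_pos: [0.4818, -0.0187, 0.1025]
tool_rot: [179.4, -0.4, 85.3]
ft_force: [-0.5, 0.5, -0.5]
gripper_width: 0.0859
```

```bash
python3 go.py .5100 .2835 .09 82.7
```

```text
pos [ 0.4818 -0.0187  0.1025] rot [179.4   -0.44  85.31] w 0.0859 t 14.28 F [-0.5  0.5 -0.5] q6 2.0
slide cm now [30.34  0.33  1.49] after twist [30.33 -1.04  1.25] twist rad 0.046
```

{"op": "send_rows", "data": {"rows": [{"slide": [0,0,0],"twist": 0.046,"jaw": 0},{"slide": [5,-0.2,0.1],"twist": 0,"jaw": 0},{"slide": [5,-0.2,0.1],"twist": 0,"jaw": 0},{"slide": [5,-0.2,0.1],"twist": 0,"jaw": 0},{"slide": [5,-0.2,0.1],"twist": 0,"jaw": 0},{"slide": [5,-0.2,0.1],"twist": 0,"jaw": 0},{"slide": [5,-0.2,0.1],"twist": 0,"jaw": 0},{"slide": [0,0,0],"twist": 0,"jaw": 0}]}}

```text
time: 15.28
tool_pos: [0.5118, 0.2892, 0.0985]
tool_rot: [179.2, -0.5, 82.4]
ft_force: [0.5, -0.8, -0.4]
gripper_width: 0.0855
```

```bash
python3 chk.py pics/t5.png; python3 go.py .5100 .2835 .05 82.7
```

```text
panel o [ 0.5616 -0.0089] deg 3.45 size [128.7 109.8]
px [293. 232.] 1635 rect c in panel 0.0101 -0.0241 centroid -0.0193 -0.0529 relang 1.0 size [220.4 154.5] world [573.1 -32.3] [ 0.5455 -0.0629]
px [174. 222.] 426 rect c in panel 0.03 0.283 centroid 0.0311 0.2827 relang -10.8 size [43.8 83.4] world [574.5 275.5] [0.5756 0.2752]
px [166. 265.] 536 rect c in panel -0.089 0.3059 centroid -0.0903 0.306 relang -11.3 size [43.4 97.6] world [454.3 291.1] [0.4531 0.2912]
pos [0.5111 0.2872 0.0983] rot [179.27  -0.42  82.32] w 0.0854 t 15.32 F [ 0.1 -0.2  0.4] q6 37.0
slide cm now [-0.41 -0.12  4.82] after twist [-0.38 -0.06  4.83] twist rad -0.007
```

View pics/t5.png

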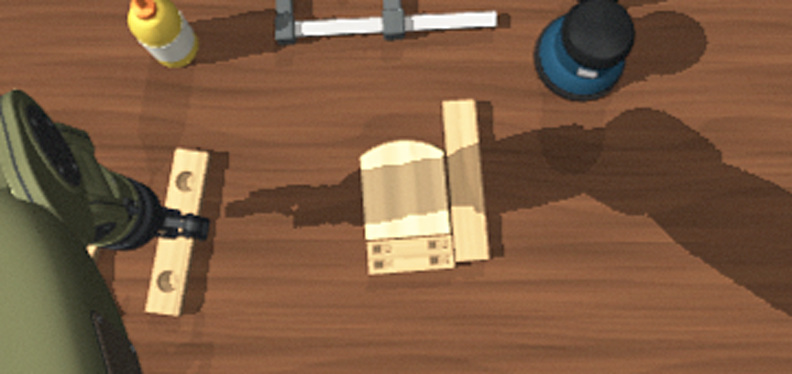

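The straight rail lies at the panel's square end, about (410,256), next to the stile at about (470,180). The two merge in the mask, so I'll measure the rail separately by its left end and outer edge, which can be seen.

```bash
cat > rail.py <<'E'
from bench import get_image
from h import *
d=get_image("top"); W=world(d); m=pale(d)>0
h,w=m.shape; u,v=np.meshgrid(np.arange(w),np.arange(h))
P=ray(d,np.c_[u.ravel(),v.ravel()],.022)[:,:2]; 
o=np.array([.5621,-.009]); a=np.radians(5.0)
R=np.array([[np.cos(a),-np.sin(a)],[np.sin(a),np.cos(a)]])
Q=((P-o)@R).reshape(h,w,2); X,Y=Q[...,0],Q[...,1]
hi=m&(W[...,2]>.0135)&(W[...,2]<.03)
px=.0026
def rep(nm,sel):
    # per-column/row extents -> edges
    cs=[]
    xs=X[sel]; ys=Y[sel]
    lo=[];hiy=[]
    for b in np.arange(-.05,.05,.004):
        k=sel&(abs(Y-b)<.002)
        if k.sum()>5: lo.append((b,X[k].min(),X[k].max()))
    lo=np.array(lo); p0=np.polyfit(lo[:,0],lo[:,1],1); p1=np.polyfit(lo[:,0],lo[:,2],1)
    print(nm,"x min",round(p0[1]-px/2,4),"x max",round(p1[1]+px/2,4),"slopes deg",np.degrees([p0[0],p1[0]]).round(1),"y max",ys.max().round(4), "y min",ys.min().round(4))
rep("rail",hi&(X<-.045)&(X>-.13)&(Y>-.07)&(Y<.07))
row=hi&(X<-.065)&(X>-.1)
for xb in (-.095,-.085,-.075):
    k=(abs(X-xb)<.0015)&(abs(Y)<.12)&(W[...,2]>-.01)
    idx=np.argsort(Y[k]); 
    g=d["image"][...,0][k][idx]; print(xb,[(round(float(y)*1000),int(c)) for y,c in zip(Y[k][idx],g) if -.07<y<-.045 or .045<y<.065])
E
python3 rail.py
```

```text
rail x min -0.1007 x max -0.0587 slopes deg [-0.  -0.2] y max 0.054 y min -0.0699
-0.095 [(-68, 62), (-65, 65), (-62, 63), (-60, 84), (-57, 201), (-54, 255), (-51, 242), (-48, 204), (-45, 237), (-45, 255), (46, 232), (48, 250), (51, 253), (54, 196), (57, 137), (60, 147), (60, 149), (63, 150)]
-0.085 [(-69, 249), (-66, 248), (-63, 253), (-63, 254), (-60, 240), (-57, 162), (-55, 251), (-52, 241), (-49, 218), (-46, 231), (48, 238), (51, 255), (53, 225), (56, 126), (59, 140), (62, 144), (65, 144)]
-0.075 [(-70, 249), (-67, 247), (-64, 251), (-61, 250), (-59, 212), (-56, 215), (-53, 251), (-50, 231), (-47, 171), (47, 224), (50, 252), (53, 238), (55, 119), (58, 138), (61, 136), (64, 140)]
```

```bash
python3 go.py .5100 .2835 .05 82.7
```

```text
pos [0.5106 0.2857 0.0982] rot [179.32  -0.37  82.22] w 0.0854 t 15.38 F [-0.1  0.5 -0.3] q6 37.0
slide cm now [-0.25 -0.09  4.82] after twist [-0.22 -0.04  4.82] twist rad -0.008
```

{"op": "send_rows", "data": {"rows": [{"slide": [-0.35,-0.1,2.4],"twist": 0,"jaw": 0},{"slide": [0,0,2.4],"twist": 0,"jaw": 0},{"slide": [0,0,1.6],"twist": 0,"jaw": 0},{"slide": [0,0,0],"twist": 0,"jaw": 0}]}}

```text
time: 15.88
tool_pos: [0.5092, 0.2768, 0.0329]
tool_rot: [179.4, -0.2, 81.9]
ft_force: [-0.5, -0.4, 0.3]
gripper_width: 0.0852
```

```bash
python3 go.py .5100 .2835 .023 82.7
```

```text
pos [0.5092 0.2768 0.0329] rot [179.39  -0.22  81.88] w 0.0852 t 15.88 F [-0.5 -0.4  0.3] q6 37.0
slide cm now [ 0.67 -0.03  0.99] after twist [ 0.67 -0.01  0.99] twist rad -0.014
```

{"op": "send_rows", "data": {"rows": [{"slide": [0.55,0,0.4],"twist": -0.014,"jaw": 0},{"slide": [0,0,0.5],"twist": 0,"jaw": 0}]}}

```text
time: 16.12
tool_pos: [0.5116, 0.2826, 0.0252]
tool_rot: [179.2, -0.3, 82.7]
ft_force: [0.4, -0.1, -0.3]
gripper_width: 0.0855
```

```bash
python3 go.py .5100 .2835 .023 82.7
```

```text
pos [0.5116 0.2826 0.0252] rot [179.25  -0.31  82.68] w 0.0855 t 16.12 F [ 0.4 -0.1 -0.3] q6 36.0
slide cm now [ 0.06 -0.17  0.21] after twist [ 0.07 -0.17  0.22] twist rad -0.0
```

{"op": "send_rows", "data": {"rows": [{"slide": [0.05,-0.15,0.2],"twist": 0,"jaw": 255},{"slide": [0,0,0],"twist": 0,"jaw": 255},{"slide": [0,0,0],"twist": 0,"jaw": 255},{"slide": [0,0,0],"twist": 0,"jaw": 255},{"slide": [0,0,0],"twist": 0,"jaw": 255},{"slide": [0,0,0],"twist": 0,"jaw": 255}]}}

```text
time: 16.88
tool_pos: [0.5104, 0.2839, 0.0237]
tool_rot: [179.2, -0.3, 82.7]
ft_force: [-0.9, -0.1, 0.1]
gripper_width: 0.041
```

```bash
python3 go.py .5100 .2835 .09 82.7
```

```text
pos [0.5104 0.2839 0.0237] rot [179.19  -0.34  82.72] w 0.041 t 16.88 F [-0.9 -0.1  0.1] q6 36.0
slide cm now [-0.01  0.06 -6.63] after twist [-0.05 -0.03 -6.63] twist rad 0.0
```

{"op": "send_rows", "data": {"rows": [{"slide": [0,0,-3],"twist": 0,"jaw": 255},{"slide": [0,0,-3],"twist": -0.11,"jaw": 255},{"slide": [0,0,0],"twist": -0.104,"jaw": 255}]}}

```text
time: 17.25
tool_pos: [0.5087, 0.2832, 0.0843]
tool_rot: [179.3, -0.1, 95.3]
ft_force: [1.2, -0.4, -1.5]
gripper_width: 0.0405
```

```bash
python3 go.py .5635 .073 .085 95
```

```text
pos [0.5087 0.2832 0.0843] rot [ 1.7928e+02 -1.0000e-01  9.5350e+01] w 0.0405 t 17.25 F [ 1.2 -0.4 -1.5] q6 24.0
slide cm now [-21.44   3.5   -0.06] after twist [-21.42   3.63  -0.07] twist rad 0.006
```

{"op": "send_rows", "data": {"rows": [{"slide": [-4.2,0.75,0],"twist": 0,"jaw": 255},{"slide": [-4.2,0.75,0],"twist": 0,"jaw": 255},{"slide": [-4.2,0.75,0],"twist": 0,"jaw": 255},{"slide": [-4.2,0.75,0],"twist": 0,"jaw": 255},{"slide": [-4.2,0.7,0],"twist": 0,"jaw": 255},{"slide": [0,0,0],"twist": 0,"jaw": 255}]}}

```text
time: 18.0
tool_pos: [0.5679, 0.0729, 0.0846]
tool_rot: [179.1, -0.1, 95.5]
ft_force: [-0.9, 0.2, -0.6]
gripper_width: 0.0405
```

```bash
python3 go.py .5635 .073 .05 95
```

```text
pos [0.5679 0.0729 0.0846] rot [ 1.7914e+02 -1.4000e-01  9.5550e+01] w 0.0405 t 18.0 F [-0.9  0.2 -0.6] q6 2.0
slide cm now [ 0.04 -0.49  3.45] after twist [ 0.05 -0.43  3.46] twist rad 0.01
```

{"op": "send_rows", "data": {"rows": [{"slide": [0.05,-0.4,0],"twist": 0.01,"jaw": 255},{"slide": [0,0,1.7],"twist": 0,"jaw": 255},{"slide": [0,0,1.7],"twist": 0,"jaw": 255},{"slide": [0,0,0],"twist": 0,"jaw": 255}]}}

```text
time: 18.5
tool_pos: [0.5619, 0.0767, 0.0497]
tool_rot: [179.2, -0.2, 95.1]
ft_force: [0.5, 0.4, -1.6]
gripper_width: 0.0409
```

```bash
python3 go.py .5635 .073 .024 95
```

```text
pos [0.5619 0.0767 0.0497] rot [179.24  -0.25  95.12] w 0.0409 t 18.5 F [ 0.5  0.4 -1.6] q6 3.0
slide cm now [-0.39  0.09  2.57] after twist [-0.38  0.12  2.57] twist rad 0.002
```

{"op": "send_rows", "data": {"rows": [{"slide": [-0.3,0.1,0.9],"twist": 0,"jaw": 255},{"slide": [0,0,0.8],"twist": 0,"jaw": 255}]}}

```text
time: 18.75
tool_pos: [0.5642, 0.0752, 0.0334]
tool_rot: [179.1, -0.3, 95.2]
ft_force: [-0.0, 0.5, -0.9]
gripper_width: 0.0406
```

```bash
python3 go.py .5635 .073 .024 95
```

```text
pos [0.5642 0.0752 0.0334] rot [179.1   -0.26  95.24] w 0.0406 t 18.75 F [-0.   0.5 -0.9] q6 2.0
slide cm now [-0.22 -0.1   0.93] after twist [-0.22 -0.09  0.94] twist rad 0.004
```

{"op": "send_rows", "data": {"rows": [{"slide": [-0.2,0,0.5],"twist": 0,"jaw": 255},{"slide": [0,0,0.4],"twist": 0,"jaw": 255},{"slide": [0,0,0.1],"twist": 0,"jaw": 255}]}}

```text
time: 19.12
tool_pos: [0.5646, 0.0732, 0.0237]
tool_rot: [179.1, -0.3, 95.2]
ft_force: [-5.1, -0.6, 15.2]
gripper_width: 0.0407
```

```bash
python3 go.py .5635 .073 .024 95
```

```text
pos [0.5646 0.0732 0.0237] rot [179.08  -0.28  95.22] w 0.0407 t 19.12 F [-5.1 -0.6 15.2] q6 2.0
slide cm now [-0.01 -0.11 -0.03] after twist [-0.01 -0.11 -0.03] twist rad 0.004
```

{"op": "send_rows", "data": {"rows": [{"slide": [0,0,-0.05],"twist": 0,"jaw": 60},{"slide": [0,0,0],"twist": 0,"jaw": 60},{"slide": [0,0,0],"twist": 0,"jaw": 60},{"slide": [0,0,-1.5],"twist": 0,"jaw": 60},{"slide": [0,0,-3],"twist": 0,"jaw": 0},{"slide": [0,0,-3],"twist": 0.08,"jaw": 0}]}}

```text
time: 19.88
tool_pos: [0.5623, 0.0724, 0.1009]
tool_rot: [179.3, -0.3, 90.5]
ft_force: [-0.3, -0.6, 0.3]
gripper_width: 0.0855
```

```bash
python3 go.py .4545 .415 .09 90.2
```

```text
pos [0.5623 0.0724 0.1009] rot [179.29  -0.34  90.49] w 0.0855 t 19.88 F [-0.3 -0.6  0.3] q6 7.0
slide cm now [ 34.34 -10.5    1.16] after twist [ 34.3  -10.66   1.09] twist rad 0.005
```

{"op": "send_rows", "data": {"rows": [{"slide": [4.9,-1.5,0.1],"twist": 0,"jaw": 0},{"slide": [4.9,-1.5,0.1],"twist": 0,"jaw": 0},{"slide": [4.9,-1.5,0.1],"twist": 0,"jaw": 0},{"slide": [4.9,-1.5,0.1],"twist": 0,"jaw": 0},{"slide": [4.9,-1.5,0.1],"twist": 0,"jaw": 0},{"slide": [4.9,-1.5,0.1],"twist": 0,"jaw": 0},{"slide": [4.5,-1.4,0.1],"twist": 0,"jaw": 0},{"slide": [0,0,0],"twist": 0,"jaw": 0}]}}

```text
time: 20.88
tool_pos: [0.4607, 0.4233, 0.1077]
tool_rot: [178.2, -0.8, 90.3]
ft_force: [0.2, -1.3, -0.3]
gripper_width: 0.0855
```

```bash
python3 chk.py pics/t6.png; python3 go.py .4545 .415 .05 90.2
```

```text
panel o [ 0.562  -0.0092] deg 4.98 size [127.2 109. ]
px [293. 232.] 1617 rect c in panel 0.0089 -0.024 centroid -0.0206 -0.0524 relang -0.5 size [220.6 154.5] world [573.  -32.3] [ 0.5461 -0.0632]
px [244. 226.] 1063 rect c in panel 0.0105 0.084 centroid 0.0095 0.0839 relang 0.1 size [211.8  42.2] world [565.2  75.5] [0.5642 0.0753]
px [124. 266.] 520 rect c in panel -0.0708 0.4234 centroid -0.0777 0.4264 relang -5.1 size [ 59.  108.7] world [454.7 406.5] [0.4476 0.4089]
pos [0.4611 0.4216 0.1076] rot [178.18  -0.74  90.15] w 0.0855 t 20.93 F [-1.   0.4 -0.1] q6 43.0
slide cm now [-0.74 -0.84  5.73] after twist [-0.66 -0.66  5.76] twist rad -0.001
```

View pics/t6.png

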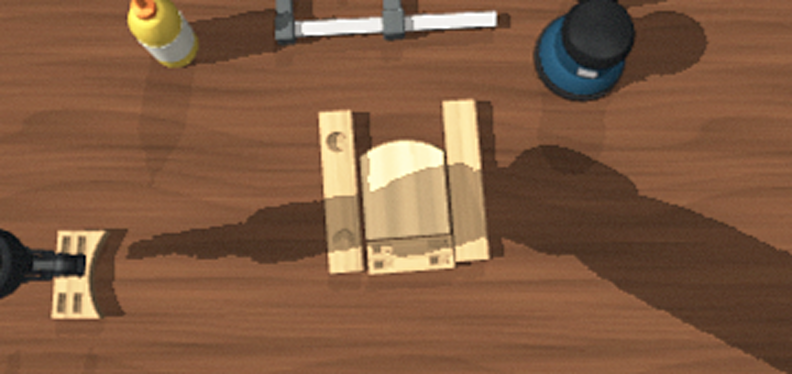

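Both stiles and the straight rail are in place: the bored stile at about (340,190) measures (0.010, 0.084) in the panel frame. Now the arched rail, at about (80,270).

{"op": "send_rows", "data": {"rows": [{"slide": [-0.65,-0.6,2.4],"twist": 0,"jaw": 0},{"slide": [0,0,2.4],"twist": 0,"jaw": 0},{"slide": [0,0,1.0],"twist": 0,"jaw": 0},{"slide": [0,0,0],"twist": 0,"jaw": 0}]}}

```text
time: 21.42
tool_pos: [0.459, 0.4123, 0.051]
tool_rot: [178.0, -0.7, 89.9]
ft_force: [-0.5, -0.4, 0.7]
gripper_width: 0.0857
```

```bash
python3 go.py .4545 .415 .023 90.2
```

```text
pos [0.459  0.4123 0.051 ] rot [178.05  -0.73  89.91] w 0.0857 t 21.43 F [-0.5 -0.4  0.7] q6 42.0
slide cm now [ 0.23 -0.54  2.79] after twist [ 0.27 -0.45  2.8 ] twist rad -0.005
```

{"op": "send_rows", "data": {"rows": [{"slide": [0.25,-0.5,0.9],"twist": -0.005,"jaw": 0},{"slide": [0,0,1.0],"twist": 0,"jaw": 0},{"slide": [0,0,0.2],"twist": 0,"jaw": 0}]}}

```text
time: 21.8
tool_pos: [0.4558, 0.4157, 0.0306]
tool_rot: [177.9, -0.8, 90.2]
ft_force: [-0.0, 0.4, -0.6]
gripper_width: 0.0857
```

```bash
python3 go.py .4545 .415 .023 90.2
```

```text
pos [0.4558 0.4157 0.0306] rot [177.91  -0.85  90.17] w 0.0857 t 21.8 F [-0.   0.4 -0.6] q6 43.0
slide cm now [-0.08 -0.16  0.76] after twist [-0.07 -0.13  0.76] twist rad -0.001
```

{"op": "send_rows", "data": {"rows": [{"slide": [-0.05,-0.1,0.6],"twist": 0,"jaw": 0},{"slide": [0,0,0.1],"twist": 0,"jaw": 255},{"slide": [0,0,0],"twist": 0,"jaw": 255},{"slide": [0,0,0],"twist": 0,"jaw": 255},{"slide": [0,0,0],"twist": 0,"jaw": 255},{"slide": [0,0,0],"twist": 0,"jaw": 255},{"slide": [0,0,0],"twist": 0,"jaw": 255}]}}

```text
time: 22.68
tool_pos: [0.4552, 0.4157, 0.0235]
tool_rot: [177.9, -0.9, 90.2]
ft_force: [-0.2, 0.4, -0.2]
gripper_width: 0.0405
```

```bash
python3 go.py .4545 .415 .10 90.2
```

```text
pos [0.4552 0.4157 0.0235] rot [177.88  -0.87  90.18] w 0.0405 t 22.68 F [-0.2  0.4 -0.2] q6 43.0
slide cm now [ 0.05  0.21 -7.65] after twist [-0.07 -0.07 -7.65] twist rad -0.0
```

{"op": "send_rows", "data": {"rows": [{"slide": [0,0,-4],"twist": 0,"jaw": 255},{"slide": [0,0,-4],"twist": 0.165,"jaw": 255},{"slide": [0,0,0],"twist": 0.165,"jaw": 255},{"slide": [0,0,0],"twist": 0.165,"jaw": 255},{"slide": [0,0,0],"twist": 0.165,"jaw": 255},{"slide": [0,0,0],"twist": 0.165,"jaw": 255},{"slide": [0,0,0],"twist": 0.165,"jaw": 255},{"slide": [0,0,0],"twist": 0.165,"jaw": 255},{"slide": [0,0,0],"twist": 0.165,"jaw": 255},{"slide": [0,0,0],"twist": 0.165,"jaw": 255}]}}

```text
time: 23.92
tool_pos: [0.4512, 0.4135, 0.1048]
tool_rot: [-179.3, -2.0, 2.2]
ft_force: [-0.7, 0.3, -0.7]
gripper_width: 0.0407
```

```bash
python3 go.py .6617 -.001 .10 5
```

```text
pos [0.4512 0.4135 0.1048] rot [-179.3    -2.02    2.24] w 0.0407 t 23.93 F [-0.7  0.3 -0.7] q6 131.0
slide cm now [19.39 42.25  0.65] after twist [17.36 43.13  0.48] twist rad -0.048
```

{"op": "send_rows", "data": {"rows": [{"slide": [0,0,0],"twist": -0.048,"jaw": 255},{"slide": [1.9,4.7,0],"twist": 0,"jaw": 255},{"slide": [1.9,4.7,0],"twist": 0,"jaw": 255},{"slide": [1.9,4.7,0],"twist": 0,"jaw": 255},{"slide": [1.9,4.7,0],"twist": 0,"jaw": 255},{"slide": [1.9,4.7,0],"twist": 0,"jaw": 255},{"slide": [1.9,4.7,0],"twist": 0,"jaw": 255},{"slide": [1.9,4.7,0],"twist": 0,"jaw": 255},{"slide": [1.9,4.7,0],"twist": 0,"jaw": 255},{"slide": [0,0,0],"twist": 0,"jaw": 255}]}}

```text
time: 25.18
tool_pos: [0.6426, 0.0429, 0.1055]
tool_rot: [-179.4, -2.2, 5.2]
ft_force: [0.3, 0.3, -0.9]
gripper_width: 0.0411
```

```bash
python3 go.py .6617 -.001 .07 5
```

```text
pos [0.6426 0.0429 0.1055] rot [-179.35   -2.22    5.22] w 0.0411 t 25.18 F [ 0.3  0.3 -0.9] q6 88.0
slide cm now [1.36 4.58 3.56] after twist [1.52 4.54 3.55] twist rad 0.004
```

{"op": "send_rows", "data": {"rows": [{"slide": [0.75,2.25,1],"twist": 0,"jaw": 255},{"slide": [0.7,2.25,1],"twist": 0,"jaw": 255},{"slide": [0,0,1],"twist": 0,"jaw": 255},{"slide": [0,0,0],"twist": 0,"jaw": 255}]}}

```text
time: 25.68
tool_pos: [0.6611, 0.0007, 0.0734]
tool_rot: [-179.2, -2.0, 5.3]
ft_force: [-0.1, 0.1, -0.5]
gripper_width: 0.0408
```

```bash
python3 go.py .6617 -.001 .05 5;python3 - <<'E'
from bench import get_image
import cv2,numpy as np
d=get_image("scene"); a=d["image"][130:290,170:350,::-1]
cv2.imwrite("pics/s7.png",cv2.resize(a,None,fx=3.7,fy=3.7,interpolation=cv2.INTER_CUBIC))
E
```

```text
pos [0.6611 0.0007 0.0734] rot [-179.2    -2.05    5.31] w 0.0408 t 25.68 F [-0.1  0.1 -0.5] q6 84.0
slide cm now [-0.04  0.2   2.34] after twist [0.05 0.17 2.34] twist rad 0.005
```

View pics/s7.png

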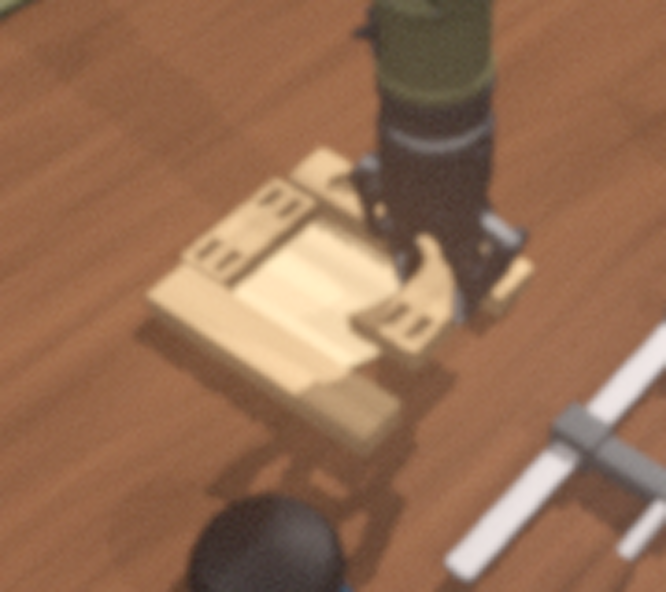

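The arched rail hovers at about (400,320) with its hollow towards the panel's arch and its ends between the stiles. The outer finger is clear of the clamp. Lowering.

{"op": "send_rows", "data": {"rows": [{"slide": [0,0.15,1.2],"twist": 0,"jaw": 255},{"slide": [0,0,1.0],"twist": 0,"jaw": 255},{"slide": [0,0,0],"twist": 0,"jaw": 255}]}}

```text
time: 26.1
tool_pos: [0.6621, 0.0013, 0.0509]
tool_rot: [-179.2, -2.1, 5.5]
ft_force: [-0.4, 0.3, -0.7]
gripper_width: 0.0407
```

```bash
python3 go.py .6617 -.001 .05 5
```

```text
pos [0.6621 0.0013 0.0509] rot [-179.19   -2.12    5.45] w 0.0407 t 26.1 F [-0.4  0.3 -0.7] q6 84.0
slide cm now [-0.07  0.23  0.09] after twist [-0.06  0.23  0.09] twist rad 0.008
```

{"op": "send_rows", "data": {"rows": [{"slide": [-0.05,0.3,0],"twist": 0.008,"jaw": 255},{"slide": [0,0,0],"twist": 0,"jaw": 255}]}}

```text
time: 26.35
tool_pos: [0.6621, -0.0017, 0.0511]
tool_rot: [-179.2, -2.1, 5.0]
ft_force: [-0.1, 0.4, -1.3]
gripper_width: 0.041
```

```bash
python3 go.py .6617 -.001 .03 5
```

```text
pos [ 0.6621 -0.0017  0.0511] rot [-179.18   -2.13    4.98] w 0.041 t 26.35 F [-0.1  0.4 -1.3] q6 84.0
slide cm now [-0.11 -0.04  2.11] after twist [-0.03 -0.07  2.11] twist rad -0.0
```

{"op": "send_rows", "data": {"rows": [{"slide": [0,0,0.8],"twist": 0,"jaw": 255},{"slide": [0,0,0.7],"twist": 0,"jaw": 255}]}}

```text
time: 26.6
tool_pos: [0.6635, -0.0016, 0.0364]
tool_rot: [-179.2, -2.3, 5.0]
ft_force: [-0.3, 0.7, -1.6]
gripper_width: 0.041
```

```bash
python3 go.py .6617 -.001 .025 5
```

```text
pos [ 0.6635 -0.0016  0.0364] rot [-179.19   -2.26    4.97] w 0.041 t 26.6 F [-0.3  0.7 -1.6] q6 84.0
slide cm now [-0.22 -0.06  1.13] after twist [-0.18 -0.08  1.14] twist rad -0.001
```

{"op": "send_rows", "data": {"rows": [{"slide": [-0.1,-0.05,0.5],"twist": 0,"jaw": 255},{"slide": [0,0,0.4],"twist": 0,"jaw": 255},{"slide": [0,0,0.1],"twist": 0,"jaw": 255}]}}

```text
time: 26.98
tool_pos: [0.6623, -0.0006, 0.0255]
tool_rot: [-179.2, -2.2, 5.0]
ft_force: [-2.5, 1.2, 6.6]
gripper_width: 0.0407
```

```bash
python3 go.py .6617 -.001 .025 5
```

```text
pos [ 6.623e-01 -6.000e-04  2.550e-02] rot [-179.16   -2.2     4.96] w 0.0407 t 26.98 F [-2.5  1.2  6.6] q6 84.0
slide cm now [-0.07  0.03  0.05] after twist [-0.07  0.03  0.05] twist rad -0.001
```

{"op": "send_rows", "data": {"rows": [{"slide": [0,0,0],"twist": 0,"jaw": 60},{"slide": [0,0,0],"twist": 0,"jaw": 60},{"slide": [0,0,0],"twist": 0,"jaw": 60},{"slide": [0,0,-1.5],"twist": 0,"jaw": 60},{"slide": [0,0,-4],"twist": 0,"jaw": 60},{"slide": [0,0,-4],"twist": 0,"jaw": 0},{"slide": [0,0,-3],"twist": 0,"jaw": 0}]}}

```text
time: 27.85
tool_pos: [0.6562, -0.0031, 0.154]
tool_rot: [-179.2, -2.0, 5.0]
ft_force: [0.0, 0.4, 0.1]
gripper_width: 0.0857
```

{"op": "send_rows", "data": {"rows": [{"slide": [-4,-4,0],"twist": 0,"jaw": 0},{"slide": [-4,-4,0],"twist": 0,"jaw": 0},{"slide": [-4,-4,0],"twist": 0,"jaw": 0},{"slide": [-4,-4,0],"twist": 0,"jaw": 0},{"slide": [-4,-4,0],"twist": 0,"jaw": 0},{"slide": [0,-5,0],"twist": 0,"jaw": 0},{"slide": [0,-5,0],"twist": 0,"jaw": 0},{"slide": [0,-5,0],"twist": 0,"jaw": 0},{"slide": [0,-4,0],"twist": 0,"jaw": 0}]}}

```text
time: 28.98
tool_pos: [0.4237, 0.3763, 0.1667]
tool_rot: [-178.9, -3.5, 4.6]
ft_force: [0.9, -0.9, 0.6]
gripper_width: 0.0852
```

```bash
python3 chk.py pics/t8.png; python3 rail.py | head -1; python3 go.py .4 .4 .1 0
```

```text
panel o [ 0.562  -0.0091] deg 5.2 size [127.2 109. ]
px [270. 195.] 608 rect c in panel 0.0927 0.0031 centroid 0.0982 0.0028 relang -0.2 size [ 60.7 109.3] world [654.    2.4] [0.6596 0.0026]
px [301. 221.] 1052 rect c in panel 0.013 -0.0801 centroid 0.0123 -0.0803 relang -0.8 size [210.9  42.6] world [582.2 -87.6] [ 0.5815 -0.0879]
px [244. 226.] 1058 rect c in panel 0.0114 0.0839 centroid 0.0108 0.0838 relang -0.1 size [210.7  42.2] world [565.8  75.5] [0.5652 0.0754]
px [276. 256.] 540 rect c in panel -0.0797 -0.0009 centroid -0.0798 -0.001 relang -0.1 size [ 40.3 106.8] world [482.8 -17.2] [ 0.4827 -0.0173]
rail x min -0.0998 x max -0.0597 slopes deg [ 0.4 -0.3] y max 0.0699 y min -0.0699
pos [0.4243 0.3787 0.1668] rot [-178.77   -3.56    4.77] w 0.0853 t 29.07 F [-0.  -0.2  0.1] q6 128.0
slide cm now [-2.65 -2.18  6.58] after twist [-2.43 -2.13  6.68] twist rad 0.083
```

View pics/t8.png

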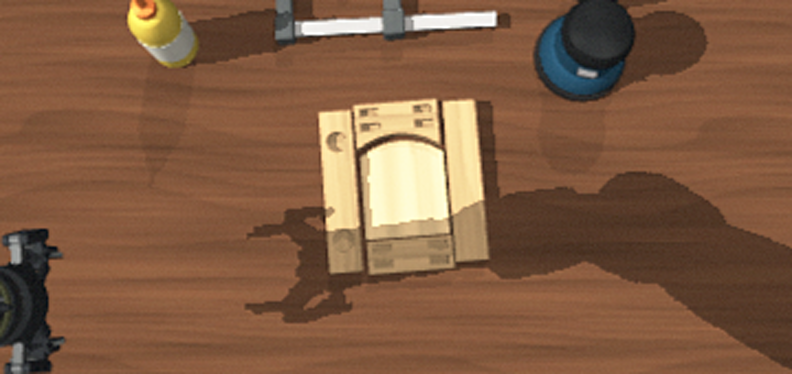

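```bash
python3 - <<'E'
from bench import get_image,sense
from h import *
o=np.array([.562,-.009]); a=np.radians(5.1); R=np.array([[np.cos(a),-np.sin(a)],[np.sin(a),np.cos(a)]])
for n in("top","scene"):
    d=get_image(n); W=world(d); Q=(W[...,:2]-o)@R; X,Y,Z=Q[...,0],Q[...,1],W[...,2]
    for nm,b in dict(arch=(.086,.116,-.045,.05),straight=(-.094,-.067,-.048,.045),plain=(-.085,.105,-.095,-.066),bored=(-.085,.105,.07,.098),panel=(-.04,.045,-.045,.045)).items():
        k=(X>b[0])&(X<b[1])&(Y>b[2])&(Y<b[3])&(Z>-.01)&(Z<.05)
        k&=Z>np.median(Z[k])-.004
        A=np.c_[X[k],Y[k],np.ones(k.sum())]; c=np.linalg.lstsq(A,Z[k],rcond=None)[0]
        print(n,nm,k.sum(),"z med",np.median(Z[k]).round(4),"tilt rad",c[:2].round(3))
s=sense();print(s["time"],abs(s["joint_velocities"]).max())
E
```

```text
top arch 218 z med 0.0219 tilt rad [0.016 0.005]
top straight 220 z med 0.0215 tilt rad [ 0.004 -0.004]
top plain 625 z med 0.0216 tilt rad [-0.001 -0.003]
top bored 498 z med 0.0216 tilt rad [ 0.002 -0.02 ]
top panel 867 z med 0.0056 tilt rad [0.001 0.   ]
scene arch 216 z med 0.0216 tilt rad [0.016 0.009]
scene straight 156 z med 0.0217 tilt rad [0.015 0.001]
scene plain 571 z med 0.022 tilt rad [-0.001 -0.019]
scene bored 371 z med 0.0217 tilt rad [ 0.    -0.013]
scene panel 710 z med 0.0057 tilt rad [0.001 0.003]
29.175 1.8130211267946392
```

All pieces lie flat at the right heights, inside the limits. Handing in.

```bash
python3 -c "
from bench import finish_job
print(finish_job())"
```

```text
the job is handed in; nothing more can be done
None
```

The cupboard door is set out around the panel and the job was handed in at about 29 s of the 96 s allowed. I placed the plain stile, the straight rail, the bored stile and then the arched rail, each gripped across its 42 mm width and lowered until it touched the bench.

My last top-view check, in the panel's frame (mm), put every piece inside its limits:

| Piece | Measured position | Allowed | Angle to panel |
|---|---|---|---|
| Plain stile | x 13, y −80 | x −6 to 24, y −89 to −75 | −0.8° |
| Bored stile | x 11, y 84 | x −6 to 24, y 75 to 89 | −0.1° |
| Straight rail | x −80, y −1 | x −89 to −75, y −12 to 12 | −0.1° |
| Arched rail (hollow towards the arch) | x about 101.5, y 3; back edge about 122.5 | x 93 to 107, y −12 to 12; back 112 to 130 | −0.2° |

- **Flatness:** both cameras show the tops at about 22 mm and the panel at about 6 mm. Fitted tilts are at most 0.02 rad, against the 0.05 allowed.
- **Gaps:** to the panel they are about 3 to 8 mm rather than exactly 5. The straight rail's end is only about 2 mm from the plain stile.
- **Bystanders:** the sander, glue bottle and clamp looked unmoved in the pictures, though I did not measure them. The gripper was well clear of everything at hand-in.
- **Disagreements:** after release, the camera put pieces about 1.5 to 3 mm further to +y than the tool readings. I allowed for this when aiming the later pieces and trusted the camera's relative measurements. One check during the straight rail's placing was unusable because the arm hid the panel, so I repeated it after release.

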